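Third hand: hold the clevis fitting against the sprung fence

ROBOT

A 6-joint arm with a two-finger parallel gripper is mounted at the origin on the work surface. World frame = base frame: x ahead of the robot, y to its left, z up, the work surface at z = 0. Lengths are in mm, angles in rad, forces in N, time in s.
With the tool pointing down it reaches from about 350 to 875 mm from the base axis. Payload 4.2 kg.
Tool frame: the origin (TCP) lies between the finger pads, 19 mm behind the fingertips; this is the grasp point; z points along the fingers, y is the line along which they close (so a half turn about z gives the same grasp; the last joint's range is limited). The gripper opens to 85 mm and grips with 20 to 120 N. Pads are 22 mm wide; open, the fingers measure 114 mm over their backs; the gripper's body (76 mm by 85 mm) begins 54 mm behind the grasp point. The pads swing forward as they close: fully open they stand 13 mm farther back than shut.
Start: joints at [-0.881, 0.385, 0.008, 0, -1.194, -0.259], TCP at [261.011, -567.867, 250.012] pointing down, gripper open.
Joint ranges: [-3.14, 3.14], [-1.21, 2.06], [-1.07, 1.41], [-3.16, 2.05], [-2.99, -0.16], [-3.1, 3.1]. Speed limits (rad/s): [2.79, 2.79, 3.14, 3.14, 3.14, 3.14].

INTERFACE

Orientations are given as a unit quaternion [x, y, z, w].
In Python, from bench import read_state, get_image, get_calibration, job_done gives the robot as it stands.
- The arm moves only by the shell command python3 -m creep 'ROWS'. ROWS is a JSON object of lists of equal length, an entry for each row: "translation": the shift along the world's x, y, z in cm, a list of three; "delta_rot": the turn, a rotation vector about the world's x, y, z in degrees, a list of three; "hand": the finger opening in cm, from 0 to 8.54. A call has 1 to 8 rows; each row is the pose to reach, as a shift and turn from the pose commanded when the call began; what a row does not reach only later rows make up. A row lasts 1/8 s, in which the tool goes at most 62.5 mm and 10.7 degrees, less where a joint would pass 70% of its speed; a pose out of reach is approached as far as the arm can. A call with a gripper value outside its range is refused whole. The fingers move at their own pace and stop on an object; the grip force is fixed at half the most. Time passes only in rows, so rows that repeat a pose let the fingers close. It gives the time, the measured TCP pose, the force, the opening and the grip force at its end, in the units of the state.
- read_state(): the state, without advancing time (a new reading comes with each control period).
- get_image(name): name is "scene" or "top" or "wrist"; returns (picture, depth): 420x560x3 uint8, red, green, blue; 420x560 float32, mm along the optical axis (not along the pixel's ray), 0 where there is no reading.
- get_calibration(name): a dict with "intrinsics" (3x3 intrinsics, pixels), "xyz" and "attitude" of the camera in the world. Camera axes: x right, y down, z forward; pixel columns grow to the right and rows downward; lengths in mm; the calibration is good to about 2 mm. A picture is of the moment at which its call begins: read the wrist's pose just before it. get_calibration takes no time and is no camera call; for the wrist camera it gives the pose at the moment of the call.
- job_done(): hands the job in; it is judged then, once.
The state is a dict: "clock": time; "joints": joint angles; "joint_vel": joint speeds; "joint_efforts": joint torques, N m; "position": TCP position; "ee_rot": TCP orientation; "contact_force": force on the tool from outside, world axes, zero at the start; "wrist_torque": the same for the moment, N m; "gripper_width": finger opening in mm; "grasp_force": force on a finger pad.
Only numpy, scipy, OpenCV 4.12 (cv2) and the standard library are available. Lean on these libraries where they do the work, as an engineer would, in place of code of your own. Each camera call takes 0.05 s, during which the arm holds its last target. There are 200 camera calls.

TASK

Pick up the titanium clevis fitting (the one with two lugs, not the single-lug one), stand it on the bed of the fastening fixture with its wide flange facing the sprung fence and centred on it, then slide it along the bed to press the flange flat against the fence with a steady 10 newtons or so (within 3 either way), so that a technician can bolt it up. Never drive the fence back to its end stop, and leave the other things on the bench where they are. Finish while still holding: keep the fitting gripped, standing on the bed and pressed against the fence; do not let go.

Things in the scene. Friction and masses are not known exactly. Their poses are not given: they have to be found in the camera images.
- clevis: Clevis fitting: loose, matte titanium, 0.3 kg, standing on the bench; origin at the centre of its underside, z up. Upright flange plate at x = 25 to 35 mm, 70 wide (y), 50 tall. From it two upright lugs run to a round nose at x = -37 mm, 44 tall, 36 mm over their outer faces (y = -18 to 18), 16 mm gap. Grip across the lugs from above at the origin's x, y, TCP about 27 mm over the underside.
- clevis_flange (a point): Centre of the outer face of the clevis fitting's flange: 35 mm along the fitting's +x from its origin and 25 mm above its underside. Axes as the fitting's.
- fixture: Fastening fixture, fixed: aluminium bed 220 (x) by 130 (y) by 12 mm, with a 68 mm tall block at x = 75 to 105 mm guiding the fence. Origin at the centre of its underside on the bench; +x points from the bed's open end to the fence. A dark index strip (x = 22 to 58, y = 53 to 61, top 26 mm over the bench) has two white lines, level with the fence's front face at 7 N and 13 N.
- bed (a point): Point on the bed's upper surface above the fixture's origin, 12 mm above the bench; axes as the fixture's.
- fence (a joint): How far the sprung fence has been pushed back, in m along the fixture's +x: 0 at rest, end stop at 0.034. The spring gives 600 N per metre from zero (no preload; friction about 0.15 N), so 7 N is 0.0117, 10 N is 0.0167, 13 N is 0.0217.
- fence_face (a point): Middle of the sprung fence's front face, 25 mm above the bed; moves with the fence, an upright steel plate 90 wide (y), 12 thick, 54 tall, 2 mm above the bed, with two bolt holes. At rest it lies 20 mm along +x from the bed point. Axes as the fixture's: +x is the way to push.
- eye: Bystander: a titanium fitting with the same 70 by 50 mm flange but one single lug, 14 mm thick. Origin at the centre of its underside.
- nut_a: Bystander: gold-coloured lock nut, 40 mm over corners, 22 mm tall, lying flat. Origin at the centre of its underside.
- nut_b: Bystander: the other gold-coloured lock nut, same size.
- pin: Bystander: titanium clevis pin, 12 mm diameter, 50 mm tall, standing on its 22 mm head. Origin at the centre of its underside.
- driver: Bystander: black-handled torque screwdriver lying on the bench, 200 mm long.
There are look-alikes about, which are no part of the job. What is shaped like the clevis but purple or red is not meant.

How it is judged:
By the outcome, as a careful person would: the job done as asked, in the order asked, and still so for the second after the job is handed in, while the arm keeps its last pose, push and grip.
It also fails if it takes over 35 s, if anything falls off the work surface, if the arm or the gripper's body presses on something with over 40 N, if the wrist force passes 120 N, or if a joint passes its speed limit or range.

## Working session

There is one attempt and no reset: what is moved stays moved. The work goes in short steps, Python scripts to look and compute and a shell command to move; the robot and the scene stay as the last step left them, time stands still between calls to the robot, and variables do not carry over. Pictures are saved under pics/ and viewed, at most 10 in all, crops included, and the job is handed in when it is done.

```bash
mkdir -p pics
cat > h.py <<'E'
import numpy as np, cv2
from scipy.spatial.transform import Rotation as R
from bench import *
def cap(n):
    c=get_calibration(n); im,d=get_image(n); K=np.array(c["intrinsics"]); 
    Rm=R.from_quat(c["attitude"]).as_matrix() if np.size(c["attitude"])==4 else np.array(c["attitude"])
    return im,d,K,Rm,np.array(c["xyz"])
def cloud(d,K,Rm,t):
    v,u=np.mgrid[:d.shape[0],:d.shape[1]]
    p=np.stack([(u-K[0,2])/K[0,0]*d,(v-K[1,2])/K[1,1]*d,d],-1)
    return p@Rm.T+t
def save(n,im): cv2.imwrite("pics/"+n,im[...,::-1])
E
python3 - <<'E'
from h import *
for n in("scene","top"):
    a=cap(n); np.savez(n+".npz",im=a[0],d=a[1],K=a[2],R=a[3],t=a[4]); save(n+".png",a[0]); print(n,a[4],a[3].round(3).tolist(),a[2][0,0])
E
```

```text
scene [1055.96998172 -263.40303241  815.34782616] [[0.586, 0.64, -0.497], [0.811, -0.465, 0.357], [-0.003, -0.612, -0.791]] 529.0754519226647
top [ 369.74171775   75.51842429 1015.58136943] [[0.026, -0.977, 0.211], [-1.0, -0.025, 0.007], [-0.001, -0.212, -0.977]] 495.9336196500547
```

View pics/top.png

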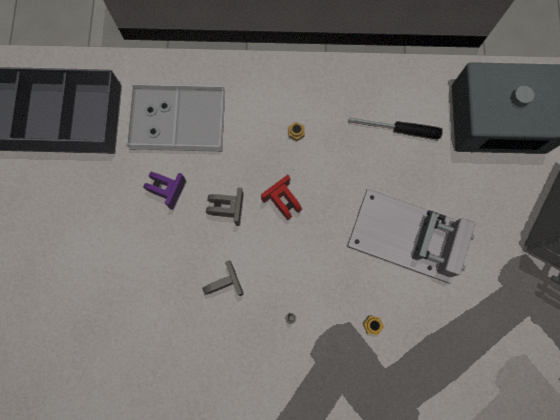

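View pics/scene.png

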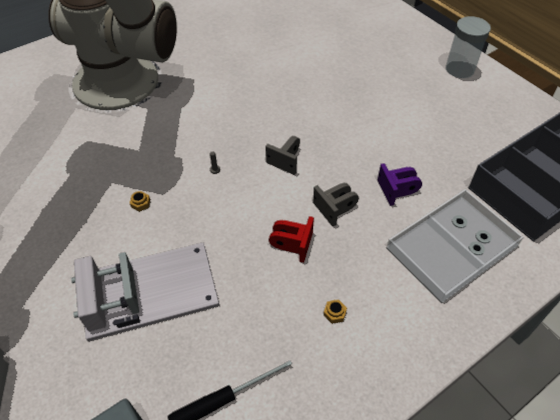

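The top view shows four fitting-shaped things: grey with two lugs at (225,205), grey with one lug at (225,278), purple at (165,188) and red at (282,197). The grey two-lug one at (225,205) fits the description. The fixture is at about (412,235), with its fence to the right. I'll confirm the fitting in a crop and measure.

Run:
```python
from h import *
z=np.load("top.npz"); im,d,K,Rm,t=[z[k] for k in("im","d","K","R","t")]
P=cloud(d,K,Rm,t)
def reg(u0,u1,v0,v1): return P[v0:v1,u0:u1].reshape(-1,3)
def rect(p,n):
    r=cv2.minAreaRect(p[:,:2].astype(np.float32)); print(n,len(p),"c",np.round(r[0],1),"size",np.round(r[1],1),"ang",round(r[2],2),"z",np.median(p[:,2]).round(1))
print("table z",np.median(reg(150,350,340,400)[:,2]), np.median(reg(240,290,215,260)[:,2]))
c=reg(198,254,175,235)
print(np.histogram(c[:,2],bins=range(-4,64,4)))
f=c[c[:,2]>47]; rect(f,"flange top"); l=c[(c[:,2]>40)&(c[:,2]<47)]; rect(l,"lug tops"); rect(c[c[:,2]>40],"all top")
b=reg(330,490,175,300)
print(np.histogram(b[:,2],bins=range(-4,90,4)))
bb=b[(b[:,2]>8)&(b[:,2]<16)]; rect(bb,"bed")
rect(b[(b[:,2]>75)&(b[:,2]<84)],"block top"); rect(b[(b[:,2]>64)&(b[:,2]<72)],"fence top")
h=cv2.resize(im[165:300,190:340],None,fx=3,fy=3,interpolation=cv2.INTER_CUBIC)
g=cv2.resize(im[175:300,335:485],None,fx=3,fy=3,interpolation=cv2.INTER_CUBIC)
save("crop.png",np.clip(np.vstack([h,g])[:800].astype(int)*1.3,0,255).astype(np.uint8)[:600] if 0 else np.hstack([cv2.resize(h,(400,360)),cv2.resize(g,(400,360))]))
```

```text
table z -0.05020845152466791 -0.02186555690411751
(array([1272, 1196,   69,   25,   24,   24,   31,   53,   47,   34,   47,
        178,  157,  131,   13,    0]), array([-4,  0,  4,  8, 12, 16, 20, 24, 28, 32, 36, 40, 44, 48, 52, 56, 60]))
flange top 175 c [494.4 142.2] size [276.1  61.6] ang 15.57 z 50.1
lug tops 316 c [600.5 183.8] size [66.  65.1] ang 86.4 z 43.7
all top 491 c [494.  149.2] size [279.   75.3] ang 15.57 z 45.1
(array([6813, 5553,  286, 2654, 2149,  102,   57,   94,   62,   53,   62,
        173,  150,   76,   67,   62,   89,  685,  452,    4,    0,    0,
          0]), array([-4,  0,  4,  8, 12, 16, 20, 24, 28, 32, 36, 40, 44, 48, 52, 56, 60,
       64, 68, 72, 76, 80, 84, 88]))
bed 4803 c [ 554.  -193.3] size [219.5 130.8] ang 71.21 z 11.8
block top 0 c [0. 0.] size [0. 0.] ang 0.0 z nan
fence top 1137 c [ 533.3 -252.6] size [ 86. 110.] ang 71.73 z 67.6
  return _methods._mean(a, axis=axis, dtype=dtype,
  ret = ret.dtype.type(ret / rcount)
```

View pics/crop.png

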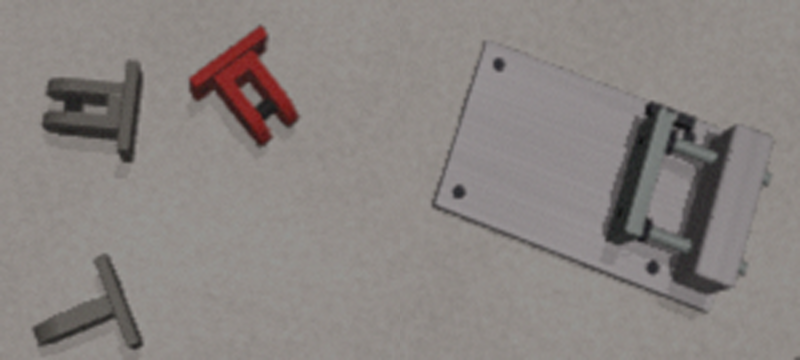

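Confirmed: the grey two-lug clevis is upper left in the crop, with its flange to the right. The single-lug one is lower left, the red one is a look-alike, and the index strip is on the fixture's upper-left side. Next I'll refine the clevis pose.

Run:
```python
from h import *
z=np.load("top.npz"); im,d,K,Rm,t=[z[k] for k in("im","d","K","R","t")]
P=cloud(d,K,Rm,t)
c=P[180:230,200:248].reshape(-1,3)
c=c[(c[:,2]>40)&(c[:,2]<53)]; m=np.median(c[:,:2],0); c=c[np.linalg.norm(c[:,:2]-m,axis=1)<60]
f=c[c[:,2]>47.5]; 
for p,n in((f,"flange"),(c[c[:,2]<46],"lugs"),(c,"all")):
    r=cv2.minAreaRect(p[:,:2].astype(np.float32)); print(n,len(p),np.round(r[0],1),np.round(r[1],1),round(r[2],2),p[:,:2].mean(0).round(1),p[:,:2].min(0).round(1),p[:,:2].max(0).round(1))
print(cv2.fitLine(f[:,:2].astype(np.float32),cv2.DIST_HUBER,0,.01,.01).ravel())
s=read_state(); print(s["position"],s["ee_rot"],R.from_quat(s["ee_rot"]).as_matrix().round(3).tolist(),s["gripper_width"])
```

```text
flange 152 [601.5 173.6] [45.2 67.7] 85.4 [599.2 156.5] [566.1 148.5] [633.7 197.2]
lugs 282 [600.5 183.8] [66.  65.1] 86.4 [602.4 183.2] [566.5 148.8] [631.  216.4]
all 475 [602.1 183.8] [66.  67.8] 85.63 [601.5 173.7] [566.1 148.5] [633.7 216.4]
[ 9.9792755e-01 -6.4348035e-02  5.9944543e+02  1.5599953e+02]
[ 260.82655002 -567.45680954  249.02212083] [-2.13669762e-01  9.76905459e-01  9.43832490e-04 -2.56629734e-04] [[-0.909, -0.417, -0.001], [-0.417, 0.909, 0.002], [0.0, 0.002, -1.0]] 85.44886777625356
```

```bash
python3 -m creep '{"translation":[[2.4,5.4,0],[4.8,10.8,0],[7.2,16.2,0],[9.6,21.6,0],[12,27,0],[14.4,32.4,0],[16.8,37.8,0],[19.2,43.2,0]],"delta_rot":[[0,0,8],[0,0,16],[0,0,24],[0,0,32],[0,0,40],[0,0,48],[0,0,56],[0,0,61]],"hand":[8.5,8.5,8.5,8.5,8.5,8.5,8.5,8.5]}'
python3 -m creep '{"translation":[[2.4,5.4,0],[4.8,10.8,0],[7.2,16.2,0],[9.6,21.6,-1],[12,27,-2],[14.9,31.9,-3],[14.9,31.9,-3]],"delta_rot":[[0,0,0],[0,0,0],[0,0,0],[0,0,0],[0,0,0],[0,0,0],[0,0,0]],"hand":[8.5,8.5,8.5,8.5,8.5,8.5,8.5]}'
python3 - <<'E'
from h import *
s=read_state(); print(s["position"],R.from_quat(s["ee_rot"]).as_matrix().round(3).tolist(),s["contact_force"])
a=cap("wrist"); im,d,K,Rm,t=a; save("w1.png",im); print(t,Rm.round(3).tolist())
P=cloud(d,K,Rm,t)
m=(P[...,2]>40)&(P[...,2]<54)&(abs(P[...,0]-602)<60)&(abs(P[...,1]-183)<60)
n,lab,st,_=cv2.connectedComponentsWithStats(m.astype(np.uint8)); k=1+st[1:,4].argmax(); print(st)
c=P[lab==k]; 
for p,n in((c[c[:,2]>47.5],"flange"),(c[c[:,2]<46],"lugs"),(c,"all")):
    r=cv2.minAreaRect(p[:,:2].astype(np.float32)); print(n,len(p),np.round(r[0],1),np.round(r[1],1),round(r[2],2),np.median(p[:,2]))
E
```

```text
clock: 1.1
position: [453.2, -134.0, 249.9]
ee_rot: [-0.681, 0.732, 0.0, -0.0]
contact_force: [0.5, -0.0, 0.1]
gripper_width: 84.9
grasp_force: 0.0
clock: 1.98
position: [602.5, 186.2, 216.9]
ee_rot: [-0.681, 0.732, 0.001, -0.002]
contact_force: [-0.5, 0.2, -0.4]
gripper_width: 85.1
grasp_force: 0.0
[602.48876325 186.18458798 216.89032186] [[-0.072, -0.997, -0.003], [-0.997, 0.072, -0.002], [0.002, 0.003, -1.0]] [-0.49899945  0.21839489 -0.40984092]
[597.3433698  120.59617362 341.69822324] [[-0.997, 0.071, 0.015], [0.072, 0.963, 0.259], [0.003, 0.26, -0.966]]
[[     0      0    560    420 233262]
 [   238    161     71     61   1936]
 [   264    221      2      1      2]]
flange 728 [601.2 157. ] [10.1 68.6] 85.58 50.495456379780734
lugs 1163 [603.9 183.2] [63.4 67. ] 85.51 44.45250238086817
all 1936 [603.3 183.3] [63.4 68.6] 85.51 45.181362622545635
```

View pics/w1.png

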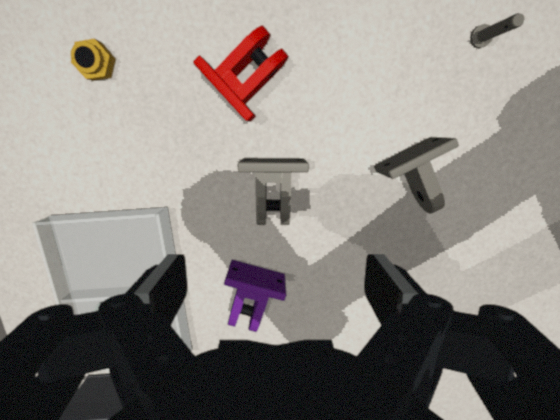

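The wrist view shows the clevis at (273,190), flange away from the gripper and lugs facing it. Flange centre is (601.2,157.0), so the origin is about (603,186.8), nearly straight under the TCP. Descending now.

```bash
python3 -m creep '{"translation":[[0.05,0.05,-5],[0.05,0.05,-10],[0.05,0.05,-14],[0.05,0.05,-17],[0.05,0.05,-19],[0.05,0.05,-19]],"delta_rot":[[0,0,0],[0,0,0],[0,0,0],[0,0,0],[0,0,0],[0,0,0]],"hand":[8.5,8.5,8.5,8.5,8.5,8.5]}'
python3 -m creep '{"translation":[[0,0,0],[0,0,0],[0,0,0],[0,0,0],[0,0,0],[0,0,0]],"delta_rot":[[0,0,0],[0,0,0],[0,0,0],[0,0,0],[0,0,0],[0,0,0]],"hand":[3,2.5,2.5,2.5,2.5,2.5]}'
```

```text
clock: 2.78
position: [601.2, 182.0, 28.8]
ee_rot: [-0.679, 0.734, 0.0, -0.002]
contact_force: [-0.1, -0.5, 0.6]
gripper_width: 84.7
grasp_force: 0.0
clock: 3.52
position: [603.6, 184.2, 31.6]
ee_rot: [-0.68, 0.733, -0.001, 0.001]
contact_force: [0.1, 0.1, 6.4]
gripper_width: 35.4
grasp_force: 61.4
```

```bash
python3 -m creep '{"translation":[[0,0,1],[0,0,4],[0,0,8],[0,0,13],[-1,-4,16],[-1.5,-9,16],[-2,-14,16],[-2,-18,16]],"delta_rot":[[0,0,0],[0,0,0],[0,0,0],[0,0,0],[0,0,-4],[0,0,-8],[0,0,-12],[0,0,-14.4]],"hand":[2.5,2.5,2.5,2.5,2.5,2.5,2.5,2.5]}'
python3 -m creep '{"translation":[[0,0,0],[0,0,0]],"delta_rot":[[0,0,0],[0,0,0]],"hand":[2.5,2.5]}'
python3 - <<'E'
from h import *
s=read_state(); M=R.from_quat(s["ee_rot"]).as_matrix(); print(s["position"],M.round(3).tolist(),s["contact_force"])
im,d,K,Rm,t=cap("wrist"); save("w2.png",im); print(t)
for i in range(4): get_image("top") if 0 else None
P=cloud(d,K,Rm,t)
def rect(p,n):
    if len(p)<5: print(n,len(p)); return
    r=cv2.minAreaRect(p[:,:2].astype(np.float32)); print(n,len(p),np.round(r[0],1),np.round(r[1],1),round(r[2],2),np.median(p[:,2]).round(1))
def comp(m):
    n,lab,st,_=cv2.connectedComponentsWithStats(m.astype(np.uint8)); return P[lab==1+st[1:,4].argmax()]
near=np.linalg.norm(P[...,:2]-[554,-193],axis=-1)<140
rect(comp(near&(abs(P[...,2]-12)<4)),"bed")
c=comp(near&(P[...,2]>64)&(P[...,2]<84)); rect(c,"tall"); print(np.histogram(c[:,2],bins=range(62,86,2)))
u=np.array([-.322,-.947]); v=np.array([.947,-.322])
q=P[near&(P[...,2]>62)&(P[...,2]<73)][:,:2]-[554,-193.3]; x=q@u; y=q@v
print(np.histogram(x,bins=range(10,115,5)))
f=(x>15)&(x<40); rect(np.c_[q[f]+[554,-193.3],np.zeros(f.sum())],"fence top")
np.savez("w2.npz",im=im,d=d,K=K,R=Rm,t=t)
E
```

```text
clock: 4.53
position: [580.8, 1.9, 189.5]
ee_rot: [-0.582, 0.813, 0.001, -0.001]
contact_force: [0.4, -0.0, -2.8]
gripper_width: 34.8
grasp_force: 60.5
clock: 4.78
position: [582.0, 3.8, 189.6]
ee_rot: [-0.583, 0.813, 0.0, -0.0]
contact_force: [-0.4, 1.2, -1.6]
gripper_width: 35.0
grasp_force: 60.5
[582.03068332   3.75744394 189.56646464] [[-0.321, -0.947, -0.001], [-0.947, 0.321, 0.0], [0.0, 0.001, -1.0]] [-0.43503361  1.22622115 -1.58684716]
[560.09452646 -58.729179   314.26648957]
bed 15163 [ 575.5 -131.5] [ 89.8 130.4] 71.21 12.8Traceback (most recent call last):
  File "<stdin>", line 13, in <module>
  File "<stdin>", line 10, in comp
ValueError: attempt to get argmax of an empty sequence
```

View pics/w2.png

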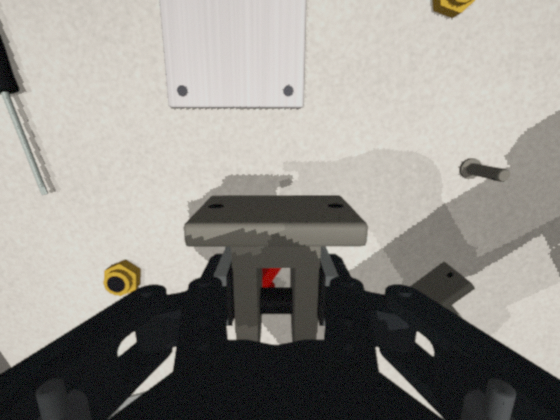

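The clevis is held squarely, flange at (276,222). The bed's open end is at (235,105) and lies straight ahead. Next I'll measure the flange in the hand and the bed's sides.

Run:
```python
from h import *
z=np.load("w2.npz"); im,d,K,Rm,t=[z[k] for k in("im","d","K","R","t")]
P=cloud(d,K,Rm,t); u=np.array([-.322,-.947]); v=np.array([.947,-.322]); p0=np.array([582.0,3.8])
Q=P[150:260,160:400]; q=Q[...,:2]-p0; x=q@u; y=q@v; zz=Q[...,2]
m=(zz>150)&(x>20)&(x<45)&(abs(y)<45)
print(np.histogram(zz[m],bins=range(150,226,4)))
zt=np.percentile(zz[m],98); print("ztop98",zt, np.median(zz[m&(zz>zt-6)&(x>27)&(x<33)]))
tm=m&(zz>zt-4); pp=np.c_[x[tm],y[tm]].astype(np.float32); print("top rect (fixture axes rel TCP)",cv2.minAreaRect(pp))
fm=m&(zz<zt-8)&(zz>zt-40); print("outer face x",np.median(x[fm]),fm.sum())
L=cv2.fitLine(np.c_[y[fm],x[fm]].astype(np.float32),cv2.DIST_HUBER,0,.01,.01).ravel(); print("face yaw deg",np.degrees(np.arctan2(L[1],L[0])),"ymin/max",y[m].min(),y[m].max())
# tilt of face about y axis
L=cv2.fitLine(np.c_[zz[fm],x[fm]].astype(np.float32),cv2.DIST_HUBER,0,.01,.01).ravel();print("tilt",np.degrees(np.arctan2(L[1],L[0])))
# bed centre-line vs p0
b=(abs(P[...,2]-12.5)<4)&(P[...,1]<-80); y=(P[...,:2][b]-p0)@v; r=(P[...,:2][b]-p0)@u
s=(r>100)&(r<140); print("bed y",np.percentile(y[s],[.5,99.5]),"start x",np.percentile(r,.5))
bc=np.array([554,-193.3])-p0; print("bed centre from top: x,y",bc@u,bc@v)
P=[read_state()["position"] for _ in range(5)]; print(P[0],P[-1])
```

```text
Traceback (most recent call last):
FileNotFoundError: [Errno 2] No such file or directory: 'w2.npz'
```

Not saved because the earlier script crashed. I'll take the picture again.

```bash
cat > m.py <<'E'
from h import *
u=np.array([-.322,-.947]); v=np.array([.947,-.322])
im,d,K,Rm,t=cap("wrist"); s=read_state(); print(s["position"])
P=cloud(d,K,Rm,t); p0=np.array(s["position"][:2]); zt0=s["position"][2]
Q=P[150:260,160:400]; q=Q[...,:2]-p0; x=q@u; y=q@v; zz=Q[...,2]
m=(zz>zt0-40)&(x>20)&(x<45)&(abs(y)<45)
zt=np.percentile(zz[m],98); print("ztop-TCP",zt-zt0,"->TCP over underside",zt0-zt+50)
tm=m&(zz>zt-4); pp=np.c_[x[tm],y[tm]].astype(np.float32); print("top rect (fixture axes rel TCP)",cv2.minAreaRect(pp))
fm=m&(zz<zt-8)&(zz>zt-40); print("outer face x",np.median(x[fm]),fm.sum())
L=cv2.fitLine(np.c_[y[fm],x[fm]].astype(np.float32),cv2.DIST_HUBER,0,.01,.01).ravel(); print("face yaw deg",np.degrees(np.arctan2(L[1],L[0])),"y",y[m].min(),y[m].max())
L=cv2.fitLine(np.c_[zz[fm],x[fm]].astype(np.float32),cv2.DIST_HUBER,0,.01,.01).ravel();print("tilt",np.degrees(np.arctan2(L[1],L[0])))
b=(abs(P[...,2]-12.5)<4)&(P[...,1]<-80); y=(P[...,:2][b]-p0)@v; r=(P[...,:2][b]-p0)@u
s=(r>100)&(r<140); print("bed y",np.percentile(y[s],[.5,99.5]),"start x",np.percentile(r,.5))
bc=np.array([554,-193.3])-p0; print("bed centre from top: x,y",bc@u,bc@v)
E
python3 m.py
```

```text
[582.3600714    4.54364696 189.72284254]
ztop-TCP 20.07734188598735 ->TCP over underside 29.92265811401265
top rect (fixture axes rel TCP) ((27.488204956054688, -0.886322021484375), (10.765073776245117, 69.96554565429688), 0.5518409013748169)
outer face x 32.47020085993145 2909
face yaw deg -0.32728684 y -35.87580667332085 34.089077631524226
tilt -0.15967585
bed y [-27.00304458 248.37078497] start x 22.82384909467963
bed centre from top: x,y 196.48987666582667 36.848666707176065
```

```bash
python3 -m creep '{"translation":[[-0.4,-4,0],[-0.8,-9,0],[-1.4,-14,0],[-1.66,-16.7,-3],[-1.66,-16.7,-8],[-1.66,-16.7,-12],[-1.66,-16.7,-13.2],[-1.66,-16.7,-13.2]],"delta_rot":[[0,0,0],[0,0,0],[0,0,0],[0,0,0],[0,0,0],[0,0,0],[0,0,0],[0,0,0]],"hand":[2.5,2.5,2.5,2.5,2.5,2.5,2.5,2.5]}'
cat > n.py <<'E'
import sys
from h import *
u=np.array([-.322,-.947]); v=np.array([.947,-.322]); B=np.array([554.3,-193.2])
im,d,K,Rm,t=cap("wrist"); s=read_state(); p0=np.array(s["position"][:2])-B; zt0=s["position"][2]
save(sys.argv[1],im)
print("clock",s["clock"],"TCP fix",p0@u,p0@v,zt0,"F",np.round(s["contact_force"],1),"Fu",np.dot(s["contact_force"][:2],u),"tau",np.round(s["wrist_torque"],2))
P=cloud(d,K,Rm,t); x=(P[...,:2]-B)@u; y=(P[...,:2]-B)@v; z=P[...,2]
V=np.mgrid[:420,:560][0]
def rect(m,n):
    k,lab,st,_=cv2.connectedComponentsWithStats(m.astype(np.uint8))
    if k<2: print(n,"none"); return
    i=1+st[1:,4].argmax(); p=np.c_[x[lab==i],y[lab==i]].astype(np.float32); print(n,len(p),cv2.minAreaRect(p),"z",np.median(z[lab==i]))
xe=p0@u+28
w=abs(x-xe)<12
zt=np.percentile(z[w&(abs(y)<40)&(z<zt0+26)&(z>zt0+5)],90)
print("flange top z",zt)
rect(w&(abs(y)<50)&(abs(z-zt)<4),"flange top")
rect((x>xe+6)&(x<xe+75)&(abs(y)<60)&(abs(z-68)<4)&(x<62),"fence top")
rect((x>75-12)&(x<115)&(abs(y)<80)&(z>60)&(z<90),"block")
E
python3 n.py w3.png
```

```text
clock: 5.88
position: [566.5, -162.8, 58.0]
ee_rot: [-0.583, 0.812, 0.0, -0.0]
contact_force: [0.8, 0.1, -2.0]
gripper_width: 35.2
grasp_force: 60.4
clock 5.925 TCP fix -32.856262314061595 2.5122648850735363 59.1377429270197 F [ 0.6 -0.3 -1.6] Fu 0.07669364616573643 tau [ 0.02 -0.05 -0.01]
flange top z 77.63169124420436
flange top 4717 ((-5.40262508392334, 0.8643226623535156), (10.728986740112305, 70.0356216430664), 0.3707738220691681) z 76.95364409590381
fence top 7618 ((25.602611541748047, -0.07825851440429688), (90.06759643554688, 12.075484275817871), 89.9822006225586) z 68.69212979735471
block 2962 ((74.87191009521484, -0.04167938232421875), (108.52745819091797, 2.04490065574646), 89.99063873291016) z 64.48198206166832
```

View pics/w3.png

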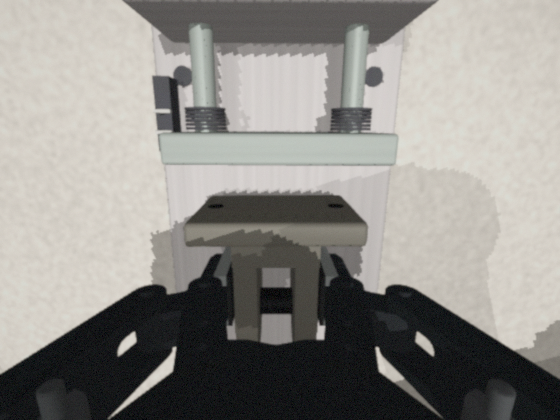

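The wrist view shows the flange at (276,215) parallel to the fence at (278,148), with the strip's white lines at (165,110). The gap is about 19.7 mm and the bed clearance about 14.6 mm. I'll correct 0.75 mm sideways and −0.35°, then lower.

```bash
python3 -m creep '{"translation":[[-0.07,0.02,-0.6],[-0.07,0.02,-1.1],[-0.07,0.02,-1.36],[-0.07,0.02,-1.36]],"delta_rot":[[0,0,-0.35],[0,0,-0.35],[0,0,-0.35],[0,0,-0.35]],"hand":[2.5,2.5,2.5,2.5]}'
python3 n.py w4.png
```

```text
clock: 6.42
position: [565.1, -163.2, 44.3]
ee_rot: [-0.58, 0.814, 0.0, -0.0]
contact_force: [-1.0, -0.6, -2.2]
gripper_width: 35.2
grasp_force: 60.4
clock 6.475 TCP fix -31.897459357955853 0.7067660273734493 44.443818654266224 F [-0.2  0.2 -2.5] Fu -0.12975375111631196 tau [ 0.03  0.05 -0.02]
flange top z 64.01412391164966
flange top 4734 ((-4.3709306716918945, -0.31053924560546875), (70.5305404663086, 10.916962623596191), 89.147705078125) z 63.30938448046879
fence top 9721 ((25.657909393310547, -0.16816329956054688), (89.980712890625, 12.13630485534668), 89.71941375732422) z 68.70025105741239
block none
```

```bash
python3 -m creep '{"translation":[[0,0,-0.04],[0,0,-0.08],[0,0,-0.08]],"delta_rot":[[0,0,0.2],[0,0,0.2],[0,0,0.2]],"hand":[2.5,2.5,2.5]}'
python3 -m creep '{"translation":[[0,0,-0.04],[0,0,-0.04]],"delta_rot":[[0,0,0],[0,0,0]],"hand":[2.5,2.5]}'
python3 -m creep '{"translation":[[0,0,-0.04],[0,0,-0.04]],"delta_rot":[[0,0,0],[0,0,0]],"hand":[2.5,2.5]}'
```

```text
clock: 6.85
position: [565.3, -163.2, 43.6]
ee_rot: [-0.582, 0.813, -0.0, 0.0]
contact_force: [-0.3, -0.6, -2.3]
gripper_width: 35.0
grasp_force: 60.5
clock: 7.1
position: [565.3, -163.2, 43.6]
ee_rot: [-0.582, 0.813, -0.0, 0.0]
contact_force: [-1.1, 0.0, 0.1]
gripper_width: 35.1
grasp_force: 61.0
clock: 7.35
position: [565.3, -163.2, 43.6]
ee_rot: [-0.582, 0.813, -0.0, 0.0]
contact_force: [-3.2, 1.0, 4.9]
gripper_width: 35.4
grasp_force: 61.6
```

Contact with the bed. I'll ease off slightly and slide toward the fence, first to about 6 mm past touch.

```bash
python3 -m creep '{"translation":[[0,0,0.02],[-0.16,-0.47,0.02],[-0.32,-0.95,0.02],[-0.48,-1.42,0.02],[-0.61,-1.80,0.02],[-0.71,-2.08,0.02],[-0.81,-2.37,0.02],[-0.81,-2.37,0.02]],"delta_rot":[[0,0,0],[0,0,0],[0,0,0],[0,0,0],[0,0,0],[0,0,0],[0,0,0],[0,0,0]],"hand":[2.5,2.5,2.5,2.5,2.5,2.5,2.5,2.5]}'
python3 n.py w5.png
```

```text
clock: 8.35
position: [558.3, -186.9, 43.6]
ee_rot: [-0.582, 0.814, -0.001, 0.001]
contact_force: [2.5, 4.6, 4.0]
gripper_width: 35.4
grasp_force: 61.5
clock 8.4 TCP fix -7.2388305825785935 1.744761278793454 43.557982929331054 F [2.6 4.2 4.9] Fu -4.844191854724947 tau [ 1.47 -0.5  -0.16]
flange top z 69.07788633937628
flange top 5072 ((28.650842666625977, -0.18543624877929688), (89.9129409790039, 8.28604793548584), 89.9379653930664) z 68.71457442267639
fence top 7977 ((32.037986755371094, -0.10152053833007812), (10.548858642578125, 89.74628448486328), 0.002517443848773837) z 68.651842738204
block 28416 ((84.85636901855469, -0.19564437866210938), (109.37262725830078, 21.036134719848633), 89.8238296508789) z 68.67891076558837
```

```bash
python3 -m creep '{"translation":[[-0.07,-0.2,0],[-0.14,-0.4,0],[-0.21,-0.62,0],[-0.28,-0.82,0],[-0.36,-1.05,0],[-0.36,-1.05,0]],"delta_rot":[[0,0,0],[0,0,0],[0,0,0],[0,0,0],[0,0,0],[0,0,0]],"hand":[2.5,2.5,2.5,2.5,2.5,2.5]}'
cat >> n.py <<'E'
print("---")
rect((abs(x-p0@u-28)<14)&(abs(y)<50)&(abs(z-63.2)<2.5),"flange")
m=(abs(z-68.7)<2)&(x>15)&(x<60)&(abs(y)<43)
xs=[np.percentile(x[m&(abs(y-c)<5)],[2,98]).round(1).tolist() for c in(-35,0,35)]; print("fence x front/back at y=-35,0,35",xs)
E
python3 n.py w6.png
```

```text
clock: 9.15
position: [555.2, -196.2, 43.6]
ee_rot: [-0.581, 0.814, -0.001, 0.002]
contact_force: [3.0, 11.2, 5.4]
gripper_width: 35.4
grasp_force: 61.5
clock 9.2 TCP fix 2.484969060540475 1.7958046417277793 43.56830721255983 F [ 2.8 10.3  5.9] Fu -10.636246700709727 tau [ 2.94 -0.67 -0.35]
flange top z 69.08377664004135
flange top 5257 ((38.53708267211914, 0.08138275146484375), (7.897145748138428, 89.76055908203125), 0.010243196971714497) z 68.70521119154965
fence top 7919 ((41.747589111328125, -0.007083892822265625), (10.52414321899414, 89.93838500976562), 0.007034280337393284) z 68.64048582415856
block 37461 ((89.68893432617188, -0.06281280517578125), (30.649137496948242, 109.59819030761719), 0.21376553177833557) z 68.69341850811642
---
flange 3457 ((28.95058822631836, 0.843841552734375), (8.380779266357422, 69.7703857421875), 0.038788627833127975) z 62.70626818771969
fence x front/back at y=-35,0,35 [[35.1, 46.5], [35.2, 46.5], [35.1, 46.5]]
```

View pics/w6.png

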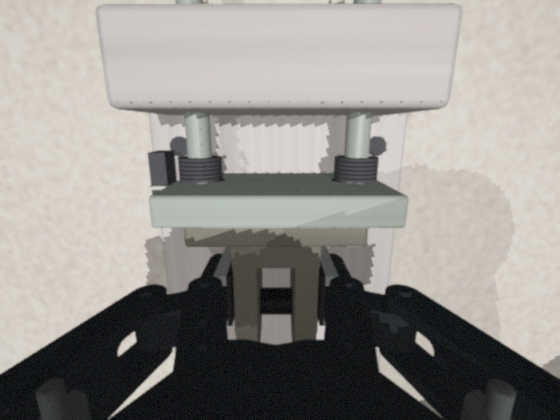

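The fence is back about 15.3 mm (9.2 N), and the flange sits square on it, about 0.9 mm off centre. I'll push about 1.2 mm more and check in the scene view.

```bash
python3 -m creep '{"translation":[[-0.04,-0.11,0],[-0.04,-0.11,0],[-0.04,-0.11,0],[-0.04,-0.11,0]],"delta_rot":[[0,0,0],[0,0,0],[0,0,0],[0,0,0]],"hand":[2.5,2.5,2.5,2.5]}'
python3 n.py w7.png | tail -4
python3 - <<'E'
from h import *
im=cap("scene")[0]; save("s2.png",cv2.resize(im[220:345,50:230],None,fx=4,fy=4,interpolation=cv2.INTER_CUBIC))
E
```

```text
clock: 9.7
position: [554.9, -196.9, 43.6]
ee_rot: [-0.581, 0.814, -0.001, 0.002]
contact_force: [4.0, 12.6, 6.5]
gripper_width: 35.1
grasp_force: 61.5
block 37241 ((89.75679779052734, -0.12390518188476562), (109.69075775146484, 30.362232208251953), 89.89337921142578) z 68.69345986206633
---
flange 3452 ((29.79033088684082, 0.7777976989746094), (69.75200653076172, 8.313103675842285), 89.9423599243164) z 62.7032126779974
fence x front/back at y=-35,0,35 [[35.9, 47.2], [36.0, 47.3], [35.8, 47.4]]
```

View pics/s2.png

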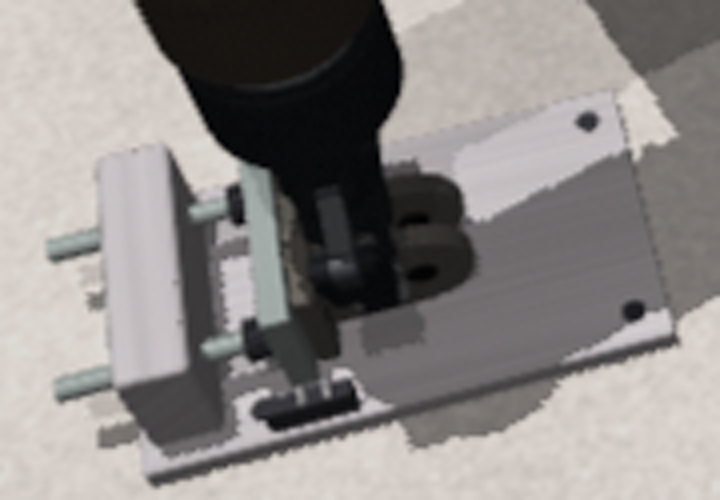

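The scene crop shows the clevis standing on the bed with its flange flat on the fence. The fence front lies between the two white lines at (305,395) and (326,390), at about 16.2 mm or 9.7 N. Handing in while holding.

```bash
python3 -c "
from bench import *
print(job_done())"
```

```text
the job is handed in; nothing more can be done
None
```

I handed the job in with the clevis gripped, standing on the bed and pressed flat against the fence at about 9.7 N (from about 16 mm of fence travel), about 0.9 mm off centre.

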